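# Transfer the fragrance samples to the other rack in reverse order

### The job

The samples are to be worked through from the other end: move the four containers from the rack with the cork pads to the empty rack in reverse order, so that the one at the left end of its rack (seen from the robot) ends up at the right end of the other, its neighbour next to it, and so on. Stand each one upright in the middle of its own bay, keep them upright on the way, and let go of them all.

Things in the scene. Friction and masses are not known exactly. Their poses are not given: they have to be found in the camera images.
- pad_rack: Fixed plywood rack the containers start in, a cork pad in each bay; 328 (its y) x 84 mm. Four bays centred at x = 0, y = -120, -40, 40, 120 mm, 74 mm wide, open to front and back; dividers' tops 48 mm, end walls' 60 mm above the table; bay floors 26 mm. Origin: on the table under its middle; x away from the robot (within 8 degrees), y to its left.
- empty_rack: The rack to fill: an identical fixed plywood rack (same size, bays, bay floor 26 mm above the table, origin and axes as pad_rack), empty at the start and without pads. It stands nearer to or farther from the robot than pad_rack and is turned a little differently.
- dropper_mid (a point): Slim amber dropper bottle with a black cap and rubber bulb, 104 mm tall, about 60 g: body 32 mm across up to 70 mm, above that the cap and bulb, graspable as a stem 20 mm across from 70 to 104 mm. Loose, on its cork pad in pad_rack. Point: on its axis, half-way up (52 mm above its foot); z up. Grasp from above, fingers closing across the row (along the rack's x), best by the cap, about 85 mm above its foot.
- sample_jar_mid (a point): Open amber glass jar with an orange paper sleeve, 52 mm across, 70 mm tall, about 120 g. Loose, on its cork pad in pad_rack. Point: on its axis, half-way up (35 mm above its foot); z up. Grasp from above, fingers closing across the row (along the rack's x), 35 to 50 mm above its foot.
- tin_mid (a point): Bare aluminium candle tin with its lid on (fixed), 53 mm across the body, 55 mm across the lid (top 15 mm), 60 mm tall, about 130 g. Loose, on its cork pad in pad_rack. Point: on its axis, half-way up (30 mm above its foot); z up. Grasp from above, fingers closing across the row (along the rack's x), about 35 to 45 mm above its foot.
- bottle_mid (a point): Small white plastic bottle with a black screw cap, 42 mm across, 82 mm tall to the top of the cap, about 90 g. Loose, on its cork pad in pad_rack. Point: on its axis, half-way up (41 mm above its foot); z up. Grasp from above, fingers closing across the row (along the rack's x), about 41 mm above its foot.
- dropper_pad: flat fixed cork pad, 68 x 68 x 3 mm, in the bay of pad_rack in which the dropper bottle stands at the start; it shows round the foot of it and stays there. Origin: centre of its underside; its top is 29 mm above the table.
- sample_jar_pad: flat fixed cork pad, 68 x 68 x 3 mm, in the bay of pad_rack in which the amber sample jar stands at the start; it shows round the foot of it and stays there. Origin: centre of its underside; its top is 29 mm above the table.
- tin_pad: flat fixed cork pad, 68 x 68 x 3 mm, in the bay of pad_rack in which the aluminium tin stands at the start; it shows round the foot of it and stays there. Origin: centre of its underside; its top is 29 mm above the table.
- bottle_pad: flat fixed cork pad, 68 x 68 x 3 mm, in the bay of pad_rack in which the white bottle stands at the start; it shows round the foot of it and stays there. Origin: centre of its underside; its top is 29 mm above the table.

How it is judged:
By the outcome, as a careful person would: the job done as asked, in the order asked, and still so for the second after the job is handed in, with the robot touching nothing.
It also fails if it takes over 128 s, if anything falls off the work surface, if the arm or the gripper's body presses on something with over 40 N, if the wrist force passes 120 N, or if a joint passes its speed limit or range.

### The arm

A 6-joint arm with a two-finger parallel gripper is mounted at the origin on a cart in front of the work surface, level with it; the furniture and walls round the work are solid. World frame = base frame: x ahead of the robot, y to its left, z up, the work surface at z = 0. Lengths are in mm, angles in rad, forces in N, time in s.
With the tool pointing down it reaches from about 275 to 750 mm from the base axis. Payload 10.2 kg.
Tool frame: the origin (TCP) lies on the front face of the gripper's body, between the roots of the fingers; the fingertips stand 73 mm ahead of it and the grasp point (between the pads) lies 54 mm ahead of it; z points along the fingers, y is the line along which they close (so a half turn about z gives the same grasp; the last joint's range is limited). The gripper opens to 85 mm and grips with 20 to 120 N. Pads are 22 mm wide; open, the fingers measure 114 mm over their backs; the gripper's body (76 mm by 85 mm) begins 54 mm behind the grasp point. The pads swing forward as they close: fully open they stand 13 mm farther back than shut.
Start: joints at [-1.49, 0.313, 1.498, -0, 1.331, -0.223], TCP at [157.04, -500.969, 303.894] pointing down, gripper open.
Joint ranges: [-2.94, 2.94], [-0.97, 2.17], [0.19, 2.56], [-1.23, 4.37], [0.02, 3.11], [-2.88, 2.88]. Speed limits (rad/s): [2.39, 2.39, 3.01, 3.14, 3.14, 3.14].

### API

Orientations are given as a unit quaternion [w, x, y, z].
In Python, from rig import * gives the robot as it stands.
- The arm moves only by the tool step_arm, never from a script. Its argument "plan" is a list of rows, each an object with "offset": the shift along the tool's x, y, z in cm, a list of three; "rot": the turn, a rotation vector about the tool's x, y, z in degrees, a list of three; "gripper": the finger opening in cm, from 0 to 8.54. In form: [{"offset": [x, y, z], "rot": [wx, wy, wz], "gripper": gripper}, ...]. A call has 1 to 12 rows; each row is the pose to reach, as a shift and turn from the pose commanded when the call began, along the tool's axes at that moment; what a row does not reach only later rows make up. A row lasts 1/10 s, in which the tool goes at most 50 mm and 8.59 degrees, less where a joint would pass 70% of its speed; a pose out of reach is approached as far as the arm can. A call with a gripper value outside its range is refused whole. The fingers move at their own pace and stop on an object; "squeeze" is the grip in N (left out, the last holds). Time passes only in rows, so rows that repeat a pose let the fingers close. It gives the time, the measured TCP pose, the force, the opening and the grip force at its end, in the units of the state.
- sense(): the state, without advancing time (a new reading comes with each control period).
- capture(name): name is "scene" or "top" or "wrist"; returns a dict with "color" (480x640x3 uint8, red, green, blue), "depth" (480x640 float32, mm along the optical axis (not along the pixel's ray), 0 where there is no reading), "vertical_fov" (degrees; the focal length in pixels is half the picture's height over the tangent of half this angle, whatever the lens; pixels are square), "cx", "cy" (the principal point, pixels), "rvec" (rotation vector, rad) and "tvec" (3), from world to camera coordinates, as OpenCV has them; the wrist camera has in their place "mount" (4x4, takes a point from camera to tool coordinates, whose origin is the TCP and whose axes are the flange's). Camera axes: x right, y down, z forward; pixel columns grow to the right and rows downward; lengths in mm; the calibration is good to about 2 mm. A picture is of the moment at which its call begins: read the wrist's pose just before it.
- finish_job(): hands the job in; it is judged then, once.
The state is a dict: "time_s": time; "joints": joint angles; "dq": joint speeds; "tau": joint torques, N m; "eef_pos": TCP position; "ee_rot": TCP orientation; "force": force on the tool from outside, world axes, zero at the start; "wrist_torque": the same for the moment, N m; "grip_width": opening from 0.0 (shut) to 1.0 (fully open); "grip_force": force on a finger pad.
Only numpy, scipy, OpenCV 4.12 (cv2) and the standard library are available. Lean on these libraries where they do the work, as an engineer would, in place of code of your own. Each camera call takes 0.05 s, during which the arm holds its last target. There are 200 camera calls.

## Working session

There is one attempt and no reset: what is moved stays moved. The work goes in short steps, Python scripts to look and compute and a tool call to move; the robot and the scene stay as the last step left them, time stands still between calls to the robot, and variables do not carry over. Pictures are saved under pics/ and viewed, at most 14 in all, crops included, and the job is handed in when it is done.

Besides the shell and the picture viewer there is one more tool, called as name(argument=value, ...) on one line, values as JSON. step_arm: Moves the arm, as the interface text tells. Its arguments: {"type":"object","properties":{"plan":{"type":"array"},"squeeze":{"type":"number"}},"required":["plan"]}

```bash
mkdir -p pics; cat > h.py <<'E'
from rig import *
import numpy as np, cv2
from scipy.spatial.transform import Rotation as R
def save(n,c): cv2.imwrite(f'pics/{n}.png',cv2.cvtColor(c['color'],cv2.COLOR_RGB2BGR))
def K(c):
    f=240/np.tan(np.radians(c['vertical_fov'])/2); return f
def cam2world(c,s=None):
    T=np.eye(4)
    if 'mount' in c:
        q=s['ee_rot']; T[:3,:3]=R.from_quat([q[1],q[2],q[3],q[0]]).as_matrix(); T[:3,3]=s['eef_pos']; return T@np.array(c['mount'])
    Rm=cv2.Rodrigues(np.array(c['rvec'],float))[0]; T[:3,:3]=Rm.T; T[:3,3]=-Rm.T@np.array(c['tvec']).ravel(); return T
def cloud(c,s=None):
    f=K(c); v,u=np.mgrid[:480,:640]; d=c['depth']
    P=np.stack([(u-c['cx'])/f*d,(v-c['cy'])/f*d,d],-1); T=cam2world(c,s)
    return P@T[:3,:3].T+T[:3,3]
def onplane(c,uv,z,s=None):
    f=K(c); T=cam2world(c,s); uv=np.atleast_2d(uv).astype(float)
    r=np.c_[(uv[:,0]-c['cx'])/f,(uv[:,1]-c['cy'])/f,np.ones(len(uv))]@T[:3,:3].T
    return T[:3,3]+r*((z-T[2,3])/r[:,2])[:,None]
E
python3 - <<'E'
from h import *
s=sense();print(s)
for n in('scene','top'):
    c=capture(n);save(n,c);print(n,K(c),c['cx'],c['cy'],cam2world(c).round(2).tolist(),(c['depth']>0).mean())
E
```

```text
{'time_s': 0.0, 'joints': array([-1.49041604e+00,  3.13481872e-01,  1.49843428e+00,  2.36754389e-06,
        1.33105270e+00, -2.23433229e-01]), 'dq': array([-0.0013522 , -0.00093723,  0.00136787,  0.00078385, -0.00064911,
        0.00045179]), 'tau': array([ 1.04781047e-03, -4.12268436e+01, -2.59739721e+01, -9.75913485e-05,
        4.13990580e-03, -1.50175970e-05]), 'eef_pos': array([ 157.01776134, -500.79069925,  303.3197721 ]), 'ee_rot': array([-6.86260332e-04,  9.88484147e-01,  1.51322894e-01,  5.03223271e-05]), 'force': array([-0.24651701,  0.12714482, -0.09195096]), 'wrist_torque': array([-0.01029707,  0.04690445,  0.0356973 ]), 'grip_force': 0.0, 'grip_width': 1.0013592136062683}
scene 439.76129999493253 322.0615183287112 236.28031768555869 [[-0.88, -0.26, 0.4, 209.15], [-0.47, 0.49, -0.73, 515.6], [-0.01, -0.83, -0.55, 552.38], [0.0, 0.0, 0.0, 1.0]] 0.9937337239583334
top 451.2935839708307 321.0638848548838 231.41598893125317 [[0.01, -0.98, 0.18, 377.87], [-1.0, 0.0, 0.04, -121.42], [-0.04, -0.18, -0.98, 905.59], [0.0, 0.0, 0.0, 1.0]] 0.9959798177083333
```

View pics/scene.png

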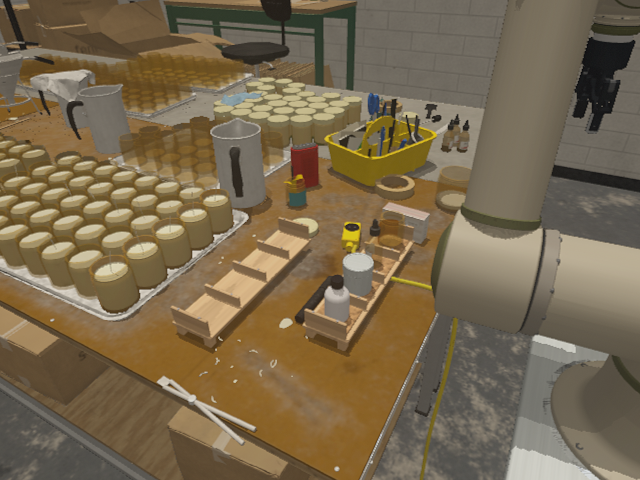

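View pics/top.png

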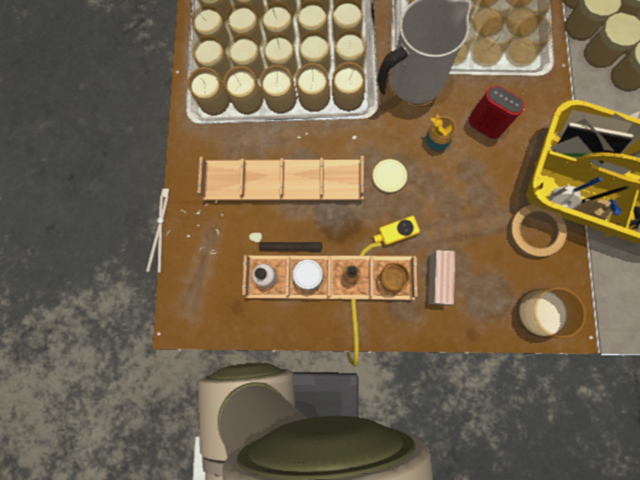

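The top view shows pad_rack at about rows 255–300, columns 243–415. From the left it holds the bottle (263,275), tin (307,275), dropper (351,273) and jar (394,277). The empty rack is farther away, at rows 158–200, columns 200–363. Next I measure from the depth.

```bash
cat > m.py <<'E'
from h import *
c=capture('top');P=cloud(c);Z=P[...,2];v,u=np.mgrid[:480,:640]
print('table z',[np.median(Z[a:b,d:e]).round(1) for a,b,d,e in((215,230,200,230),(310,330,250,330),(215,228,430,480))])
def rack(n,r0,r1,c0,c1,zlo=14,zhi=70):
    box=(v>=r0)&(v<r1)&(u>=c0)&(u<c1)
    m=box&(Z>zlo)&(Z<zhi)
    XY=P[m][:,:2]
    fl=box&(Z>20)&(Z<35); print(n,'floor med',np.median(Z[fl]).round(1),m.sum())
    r=cv2.minAreaRect(XY.astype(np.float32));print(n,r)
    # end walls/dividers: points higher than 40
    h=box&(Z>38)&(Z<66)
    if n=='empty':
        n_,l,st,ce=cv2.connectedComponentsWithStats(h.astype(np.uint8))
        for i in range(1,n_):
            q=P[(l==i)]
            if len(q)>12: print('  wall',len(q),q.mean(0).round(1),np.ptp(q,0).round(1))
rack('empty',150,208,190,372);rack('pad',248,306,236,412+10)
tops={'bottle':(263,275,111,21),'tin':(307,275,89,27.5),'dropper':(351,273,133,10),'jar':(394,277,99,26)}
for n,(a,b,zt,rad) in tops.items():
    m=(abs(u-a)<24)&(abs(v-b)<26)&(abs(Z-zt)<7)
    q=P[m];print(n,m.sum(),'z',np.percentile(q[:,2],[5,50,95]).round(1),'bbox mid',((q.max(0)+q.min(0))/2)[:2].round(1),'ext',np.ptp(q,0)[:2].round(1),'circ',cv2.minEnclosingCircle(q[:,:2].astype(np.float32)))
E
python3 m.py
```

```text
table z [np.float64(0.7), np.float64(0.7), np.float64(1.1)]
empty floor med 26.8 6582
empty ((650.567626953125, -2.720947265625), (326.0344543457031, 84.79261779785156), 89.70299530029297)
  wall 230 [649.5 155.5  54.1] [74.2  7.1 26. ]
  wall 120 [ 646.6 -162.3   59.7] [74.7  5.  26. ]
  wall 144 [649.1  76.3  46.8] [74.3  6.7 13.6]
  wall 136 [648.8  -3.3  47.3] [75.1  6.3 13.6]
  wall 131 [649.7 -82.8  47.7] [75.3  6.2 15. ]
pad floor med 28.8 5961
pad ((460.3825988769531, -99.18946838378906), (100.6988525390625, 326.60186767578125), 0.03411446139216423)
bottle 107 z [108.  111.6 113.5] bbox mid [451.6  21.6] ext [18.1 19. ] circ ((451.6643371582031, 22.12254524230957), 10.120901107788086)
tin 708 z [86.1 88.8 91.3] bbox mid [452.4 -60.6] ext [54.8 52.8] circ ((452.3962097167969, -61.43572998046875), 27.43129539489746)
dropper 25 z [127.6 130.  133.5] bbox mid [ 454.8 -141. ] ext [8.6 8.6] circ ((455.0359802246094, -140.85202026367188), 4.628756999969482)
jar 213 z [ 94.7  99.1 101.8] bbox mid [ 448.2 -218.7] ext [46.2 45.9] circ ((448.4110107421875, -219.19027709960938), 23.978681564331055)
```

step_arm(plan=[{"offset": [36.2, -18.2, 5.0], "rot": [0, 0, -72.6], "gripper": 8.54}, {"offset": [36.2, -18.2, 5.0], "rot": [0, 0, -72.6], "gripper": 8.54}, {"offset": [36.2, -18.2, 5.0], "rot": [0, 0, -72.6], "gripper": 8.54}, {"offset": [36.2, -18.2, 5.0], "rot": [0, 0, -72.6], "gripper": 8.54}, {"offset": [36.2, -18.2, 5.0], "rot": [0, 0, -72.6], "gripper": 8.54}, {"offset": [36.2, -18.2, 5.0], "rot": [0, 0, -72.6], "gripper": 8.54}, {"offset": [36.2, -18.2, 5.0], "rot": [0, 0, -72.6], "gripper": 8.54}, {"offset": [36.2, -18.2, 5.0], "rot": [0, 0, -72.6], "gripper": 8.54}, {"offset": [36.2, -18.2, 5.0], "rot": [0, 0, -72.6], "gripper": 8.54}, {"offset": [36.2, -18.2, 5.0], "rot": [0, 0, -72.6], "gripper": 8.54}, {"offset": [36.2, -18.2, 5.0], "rot": [0, 0, -72.6], "gripper": 8.54}, {"offset": [36.2, -18.2, 5.0], "rot": [0, 0, -72.6], "gripper": 8.54}])

```text
time_s: 1.35
eef_pos: [447.4, -219.9, 254.0]
ee_rot: [0.0, 0.708, 0.706, -0.0]
force: [-0.8, 0.4, 0.2]
grip_width: 1.001
grip_force: 0.0
```

```bash
python3 - <<'E'
from h import *
s=sense();c=capture('wrist');save('w1',c);P=cloud(c,s)
print(np.array(c['mount']).round(2).tolist(),s['eef_pos'].round(1),s['joints'].round(2))
for zt in(99,):
    m=(abs(P[...,2]-zt)<4)&(abs(P[...,0]-448)<45)&(abs(P[...,1]+219)<45);q=P[m];print(m.sum(),cv2.minEnclosingCircle(q[:,:2].astype(np.float32)),((q.max(0)+q.min(0))/2).round(1))
E
```

```text
[[-0.0, -0.95, -0.3, 79.32], [1.0, -0.0, 0.0, -0.49], [-0.0, -0.3, 0.95, -69.47], [0.0, 0.0, 0.0, 1.0]] [ 447.4 -219.9  254. ] [-0.69  0.3   1.65 -0.    1.19 -0.69]
1305 ((447.56561279296875, -215.88194274902344), 24.18131446838379) [ 447.4 -216.1   97.8]
```

View pics/w1.png

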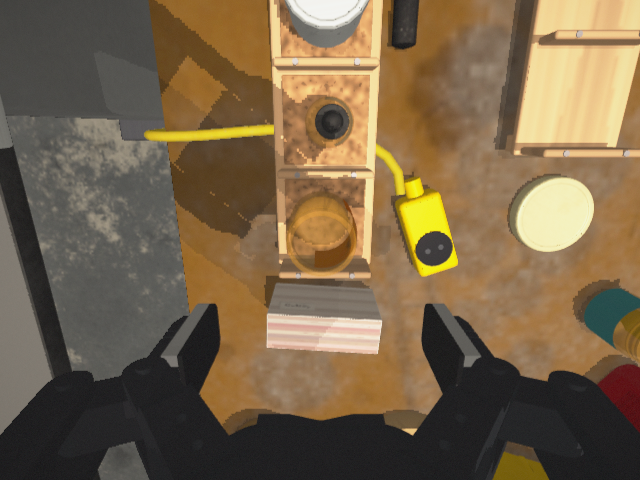

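The wrist view shows the jar at (322,233), in line between the fingers. A box stands beyond the rack end at (323,320), and the dropper is at (331,121). Descending onto the jar.

step_arm(plan=[{"offset": [0.2, 0, 4], "rot": [0, 0, 0], "gripper": 8.54}, {"offset": [0.2, 0, 8], "rot": [0, 0, 0], "gripper": 8.54}, {"offset": [0.2, 0, 11], "rot": [0, 0, 0], "gripper": 8.54}, {"offset": [0.2, 0, 13.1], "rot": [0, 0, 0], "gripper": 8.54}, {"offset": [0.2, 0, 13.1], "rot": [0, 0, 0], "gripper": 8.54}, {"offset": [0.2, 0, 13.1], "rot": [0, 0, 0], "gripper": 6.0}, {"offset": [0.2, 0, 13.1], "rot": [0, 0, 0], "gripper": 5.0}, {"offset": [0.2, 0, 13.1], "rot": [0, 0, 0], "gripper": 4.5}, {"offset": [0.2, 0, 13.1], "rot": [0, 0, 0], "gripper": 4.0}, {"offset": [0.2, 0, 13.1], "rot": [0, 0, 0], "gripper": 4.0}, {"offset": [0.2, 0, 13.1], "rot": [0, 0, 0], "gripper": 4.0}], squeeze=35)

```text
time_s: 2.5
eef_pos: [448.5, -217.5, 124.5]
ee_rot: [0.001, 0.707, 0.707, 0.0]
force: [-1.6, 0.1, 5.4]
grip_width: 0.598
grip_force: 35.9
```

step_arm(plan=[{"offset": [0, 0, -1], "rot": [0, 0, 0], "gripper": 4.0}, {"offset": [0, 0, -3], "rot": [0, 0, 0], "gripper": 4.0}, {"offset": [0, 0, -6], "rot": [0, 0, 0], "gripper": 4.0}, {"offset": [0, 0, -9], "rot": [0, 0, 0], "gripper": 4.0}, {"offset": [0, 0, -11], "rot": [0, 0, 0], "gripper": 4.0}, {"offset": [0, 0, -12], "rot": [0, 0, 0], "gripper": 4.0}, {"offset": [0, 0, -12], "rot": [0, 0, 0], "gripper": 4.0}])

```text
time_s: 3.2
eef_pos: [448.2, -217.1, 244.3]
ee_rot: [0.001, 0.707, 0.707, 0.0]
force: [0.6, 0.5, -1.5]
grip_width: 0.603
grip_force: 37.0
```

```bash
python3 - <<'E'
from h import *
s=sense();c=capture('wrist');save('w2',c);P=cloud(c,s)
print(s['eef_pos'].round(1),s['grip_width'],s['grip_force'],s['force'].round(1))
m=(P[...,2]>195)&(P[...,2]<235)&(abs(P[...,0]-448)<35)&(abs(P[...,1]+218)<40);q=P[m];print(m.sum(),((q.max(0)+q.min(0))/2).round(1),np.ptp(q,0).round(1),np.percentile(q[:,2],[5,50,95]))
E
```

```text
[ 448.2 -217.1  244.3] 0.603328814997237 36.95652926398907 [ 0.6  0.5 -1.5]
17128 [ 448.  -214.2  215. ] [70.  50.3 40. ] [197.12311895 212.38941105 228.31638257]
```

View pics/w2.png

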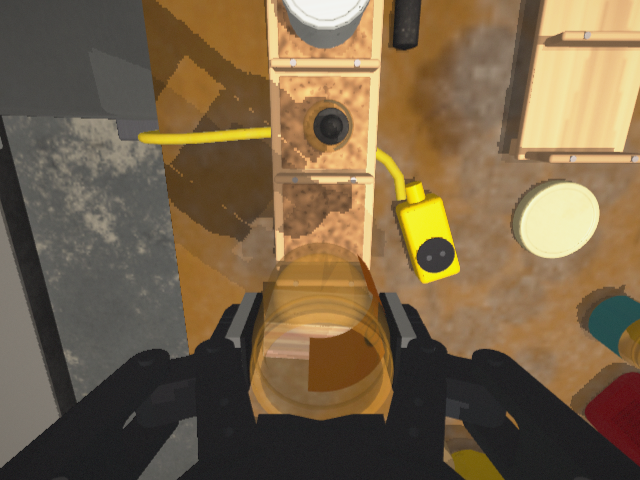

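step_arm(plan=[{"offset": [1.2, 0.7, 0], "rot": [0, 0, 0], "gripper": 4.0}, {"offset": [4, 2.4, 0], "rot": [0, 0, 0], "gripper": 4.0}, {"offset": [7.3, 4.4, 0], "rot": [0, 0, 0], "gripper": 4.0}, {"offset": [11, 6.7, 0], "rot": [0, 0, 0], "gripper": 4.0}, {"offset": [15, 9, 0], "rot": [0, 0, 0], "gripper": 4.0}, {"offset": [19, 11.5, 0], "rot": [0, 0, 0], "gripper": 4.0}, {"offset": [23, 14, 0], "rot": [0, 0, 0], "gripper": 4.0}, {"offset": [27, 16.4, 0], "rot": [0, 0, 0], "gripper": 4.0}, {"offset": [30.3, 18.4, 0], "rot": [0, 0, 0], "gripper": 4.0}, {"offset": [32.5, 19.7, 0], "rot": [0, 0, 0], "gripper": 4.0}, {"offset": [33.4, 20.2, 0], "rot": [0, 0, 0], "gripper": 4.0}, {"offset": [33.4, 20.2, 0], "rot": [0, 0, 0], "gripper": 4.0}])

```text
time_s: 4.45
eef_pos: [649.8, 118.4, 241.5]
ee_rot: [-0.001, 0.706, 0.708, -0.001]
force: [-0.2, -0.4, -0.8]
grip_width: 0.592
grip_force: 37.0
```

step_arm(plan=[{"offset": [0, 0, 0], "rot": [0, 0, 0], "gripper": 4.0}, {"offset": [0, 0, 2], "rot": [0, 0, 0], "gripper": 4.0}, {"offset": [0, 0, 5], "rot": [0, 0, 0], "gripper": 4.0}, {"offset": [0, 0, 8], "rot": [0, 0, 0], "gripper": 4.0}, {"offset": [0, 0, 10], "rot": [0, 0, 0], "gripper": 4.0}, {"offset": [0, 0, 11], "rot": [0, 0, 0], "gripper": 4.0}, {"offset": [0, 0, 11.6], "rot": [0, 0, 0], "gripper": 4.0}, {"offset": [0, 0, 11.6], "rot": [0, 0, 0], "gripper": 4.0}, {"offset": [0, 0, 11.6], "rot": [0, 0, 0], "gripper": 4.0}])

```text
time_s: 5.35
eef_pos: [650.4, 116.8, 128.1]
ee_rot: [0.001, 0.707, 0.707, 0.001]
force: [-0.3, -0.0, -1.1]
grip_width: 0.596
grip_force: 37.0
```

step_arm(plan=[{"offset": [0, 0, 0.3], "rot": [0, 0, 0], "gripper": 4.0}, {"offset": [0, 0, 0.5], "rot": [0, 0, 0], "gripper": 4.0}, {"offset": [0, 0, 0.6], "rot": [0, 0, 0], "gripper": 4.0}, {"offset": [0, 0, 0.6], "rot": [0, 0, 0], "gripper": 4.0}])

```text
time_s: 5.75
eef_pos: [650.1, 117.1, 121.6]
ee_rot: [0.0, 0.707, 0.707, 0.0]
force: [-3.2, 0.3, 4.2]
grip_width: 0.599
grip_force: 37.5
```

step_arm(plan=[{"offset": [0, 0, 0], "rot": [0, 0, 0], "gripper": 5.6}, {"offset": [0, 0, 0], "rot": [0, 0, 0], "gripper": 6.5}, {"offset": [0, 0, 0], "rot": [0, 0, 0], "gripper": 8.54}, {"offset": [0, 0, 0], "rot": [0, 0, 0], "gripper": 8.54}, {"offset": [0, 0, 0], "rot": [0, 0, 0], "gripper": 8.54}, {"offset": [0, 0, -2], "rot": [0, 0, 0], "gripper": 8.54}, {"offset": [0, 0, -5], "rot": [0, 0, 0], "gripper": 8.54}, {"offset": [0, 0, -9], "rot": [0, 0, 0], "gripper": 8.54}, {"offset": [0, 0, -12.4], "rot": [0, 0, 0], "gripper": 8.54}, {"offset": [0, 0, -12.4], "rot": [0, 0, 0], "gripper": 8.54}])

```text
time_s: 6.75
eef_pos: [651.2, 117.1, 250.5]
ee_rot: [0.003, 0.707, 0.707, 0.003]
force: [0.4, 0.6, 0.7]
grip_width: 0.999
grip_force: 0.0
```

step_arm(plan=[{"offset": [-2, -1.5, 0], "rot": [0, 0, 0], "gripper": 8.54}, {"offset": [-5, -3.8, 0], "rot": [0, 0, 0], "gripper": 8.54}, {"offset": [-8, -6, 0], "rot": [0, 0, 0], "gripper": 8.54}, {"offset": [-12, -9, 0], "rot": [0, 0, 0], "gripper": 8.54}, {"offset": [-16, -12, 0], "rot": [0, 0, 0], "gripper": 8.54}, {"offset": [-20, -15, 0], "rot": [0, 0, 0], "gripper": 8.54}, {"offset": [-23, -17.4, 0], "rot": [0, 0, 0], "gripper": 8.54}, {"offset": [-25, -18.9, 0], "rot": [0, 0, 0], "gripper": 8.54}, {"offset": [-25.8, -19.5, 0], "rot": [0, 0, 0], "gripper": 8.54}, {"offset": [-25.8, -19.5, 0], "rot": [0, 0, 0], "gripper": 8.54}, {"offset": [-25.8, -19.5, 0], "rot": [0, 0, 0], "gripper": 8.54}])

```text
time_s: 7.85
eef_pos: [455.5, -140.4, 244.7]
ee_rot: [-0.0, 0.707, 0.707, 0.0]
force: [-0.5, 0.1, 0.7]
grip_width: 1.002
grip_force: 0.0
```

```bash
cat > look.py <<'E'
from h import *
import sys
x,y,zt,tol,w,name=[float(a) for a in sys.argv[1:6]]+[sys.argv[6]]
s=sense();c=capture('wrist');save(name,c);P=cloud(c,s)
print(s['eef_pos'].round(1),s['grip_width'])
m=(abs(P[...,2]-zt)<tol)&(abs(P[...,0]-x)<w)&(abs(P[...,1]-y)<w);q=P[m];print(m.sum(),cv2.minEnclosingCircle(q[:,:2].astype(np.float32)),np.percentile(q[:,2],[5,50,95]).round(1),'mid',((q.max(0)+q.min(0))/2).round(1))
E
python3 look.py 455 -141 125 12 25 w3
python3 - <<'E'
from h import *
c=capture('top');save('t3',c);P=cloud(c)
m=(abs(P[...,2]-96)<8)&(abs(P[...,0]-650)<50)&(abs(P[...,1]-117)<50);q=P[m];print(m.sum(),cv2.minEnclosingCircle(q[:,:2].astype(np.float32)))
E
```

```text
[ 455.5 -140.4  244.7] 1.0019475222824563
596 ((453.59332275390625, -136.74330139160156), 9.479898452758789) [113.2 119.4 130.9] mid [ 453.2 -136.2  123. ]
222 ((650.1092529296875, 113.92768096923828), 24.591827392578125)
```

View pics/w3.png

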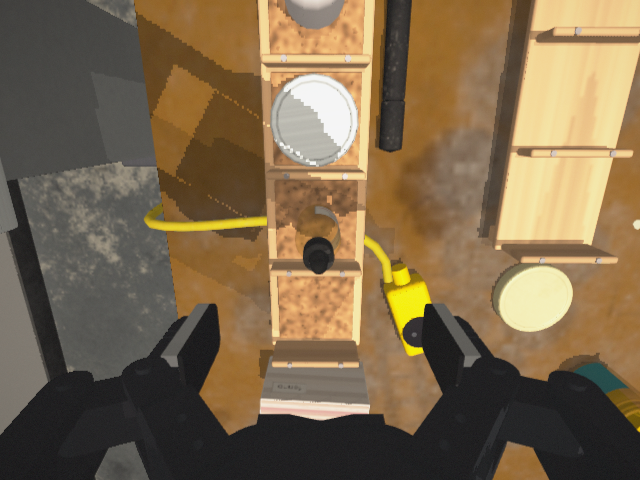

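View pics/t3.png

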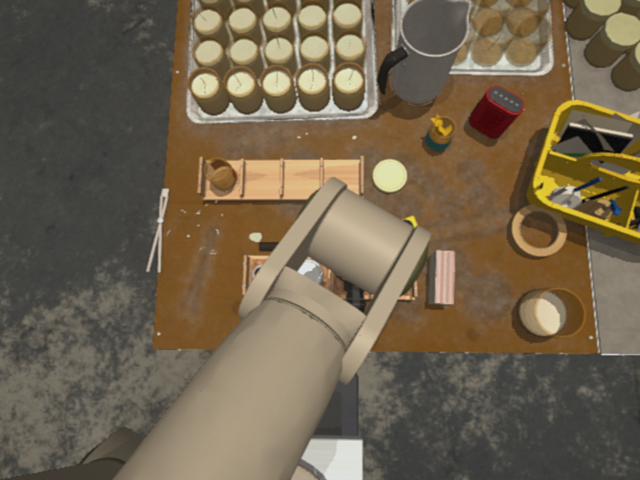

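The jar now stands in the left bay of the empty rack, at (219,176) in the top view, centred to about 3 mm. The wrist view shows the dropper cap at (318,250) between the fingers. Next I grasp the dropper.

step_arm(plan=[{"offset": [0, -0.1, 3], "rot": [0, 0, 0], "gripper": 8.54}, {"offset": [0, -0.1, 6], "rot": [0, 0, 0], "gripper": 8.54}, {"offset": [0, -0.1, 7.8], "rot": [0, 0, 0], "gripper": 8.54}, {"offset": [0, -0.1, 7.8], "rot": [0, 0, 0], "gripper": 6.0}, {"offset": [0, -0.1, 7.8], "rot": [0, 0, 0], "gripper": 4.0}, {"offset": [0, -0.1, 7.8], "rot": [0, 0, 0], "gripper": 3.0}, {"offset": [0, -0.1, 7.8], "rot": [0, 0, 0], "gripper": 2.5}, {"offset": [0, -0.1, 7.8], "rot": [0, 0, 0], "gripper": 2.0}, {"offset": [0, -0.1, 7.8], "rot": [0, 0, 0], "gripper": 1.6}, {"offset": [0, -0.1, 7.8], "rot": [0, 0, 0], "gripper": 1.2}, {"offset": [0, -0.1, 7.8], "rot": [0, 0, 0], "gripper": 1.0}, {"offset": [0, -0.1, 7.8], "rot": [0, 0, 0], "gripper": 1.0}], squeeze=25)

```text
time_s: 9.15
eef_pos: [454.3, -141.2, 167.6]
ee_rot: [0.001, 0.707, 0.707, 0.0]
force: [-0.8, -0.2, 5.2]
grip_width: 0.214
grip_force: 24.4
```

```bash
python3 look.py 455 -141 125 10 12 w4
```

```text
[ 454.3 -141.2  167.6] 0.21371465242647056
2114 ((454.97918701171875, -139.656982421875), 15.951176643371582) [116.2 128.1 132.4] mid [ 455.  -140.2  125. ]
```

View pics/w4.png

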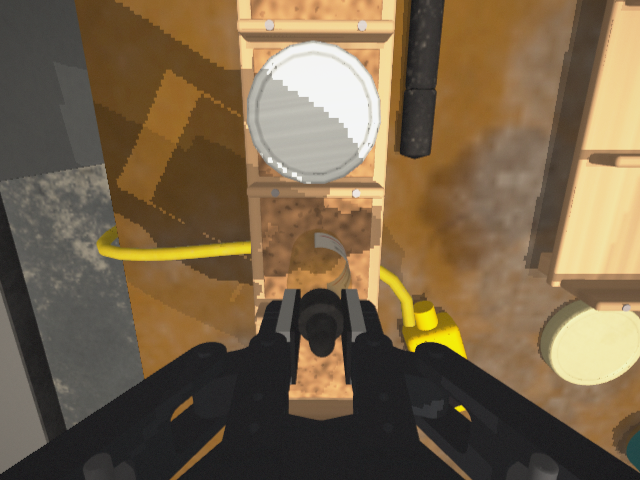

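The dropper is gripped squarely by the cap, at (320,320). Lifting and carrying it to the second bay from the left.

step_arm(plan=[{"offset": [0, 0, -1], "rot": [0, 0, 0], "gripper": 1.0}, {"offset": [0, 0, -3], "rot": [0, 0, 0], "gripper": 1.0}, {"offset": [0, 0, -5.5], "rot": [0, 0, 0], "gripper": 1.0}, {"offset": [0, 0, -7.5], "rot": [0, 0, 0], "gripper": 1.0}, {"offset": [0, 0, -8.5], "rot": [0, 0, 0], "gripper": 1.0}, {"offset": [0, 0, -8.5], "rot": [0, 0, 0], "gripper": 1.0}])

```text
time_s: 9.8
eef_pos: [454.3, -141.2, 253.0]
ee_rot: [0.001, 0.707, 0.707, 0.0]
force: [0.6, -0.1, -2.2]
grip_width: 0.212
grip_force: 24.5
```

step_arm(plan=[{"offset": [1, 1.1, 0], "rot": [0, 0, 0], "gripper": 1.0}, {"offset": [3, 3.3, 0], "rot": [0, 0, 0], "gripper": 1.0}, {"offset": [5.5, 6, 0], "rot": [0, 0, 0], "gripper": 1.0}, {"offset": [8, 8.8, 0], "rot": [0, 0, 0], "gripper": 1.0}, {"offset": [10.5, 11.5, 0], "rot": [0, 0, 0], "gripper": 1.0}, {"offset": [13, 14.3, 0], "rot": [0, 0, 0], "gripper": 1.0}, {"offset": [15.3, 16.8, 0], "rot": [0, 0, 0], "gripper": 1.0}, {"offset": [17, 18.7, 0], "rot": [0, 0, 0], "gripper": 1.0}, {"offset": [17.7, 19.5, 0], "rot": [0, 0, 0], "gripper": 1.0}, {"offset": [17.8, 19.6, 0], "rot": [0, 0, 0], "gripper": 1.0}, {"offset": [17.8, 19.6, 0], "rot": [0, 0, 0], "gripper": 1.0}, {"offset": [17.8, 19.6, 0], "rot": [0, 0, 0], "gripper": 1.0}])

```text
time_s: 11.0
eef_pos: [649.5, 36.4, 251.5]
ee_rot: [-0.0, 0.707, 0.707, -0.0]
force: [0.0, -0.5, -0.8]
grip_width: 0.215
grip_force: 24.5
```

step_arm(plan=[{"offset": [0, 0, 1], "rot": [0, 0, 0], "gripper": 1.0}, {"offset": [0, 0, 3], "rot": [0, 0, 0], "gripper": 1.0}, {"offset": [0, 0, 5], "rot": [0, 0, 0], "gripper": 1.0}, {"offset": [0, 0, 6.5], "rot": [0, 0, 0], "gripper": 1.0}, {"offset": [0, 0, 7.5], "rot": [0, 0, 0], "gripper": 1.0}, {"offset": [0, 0, 8], "rot": [0, 0, 0], "gripper": 1.0}, {"offset": [0, 0, 8.2], "rot": [0, 0, 0], "gripper": 1.0}, {"offset": [0, 0, 8.2], "rot": [0, 0, 0], "gripper": 1.0}, {"offset": [0, 0, 8.2], "rot": [0, 0, 0], "gripper": 1.0}])

```text
time_s: 11.9
eef_pos: [650.2, 37.0, 170.6]
ee_rot: [0.0, 0.707, 0.707, 0.0]
force: [-0.1, 0.4, -0.4]
grip_width: 0.212
grip_force: 24.5
```

step_arm(plan=[{"offset": [0, 0, 0.2], "rot": [0, 0, 0], "gripper": 1.0}, {"offset": [0, 0, 0.4], "rot": [0, 0, 0], "gripper": 1.0}, {"offset": [0, 0, 0.55], "rot": [0, 0, 0], "gripper": 1.0}, {"offset": [0, 0, 0.55], "rot": [0, 0, 0], "gripper": 1.0}, {"offset": [0, 0, 0.55], "rot": [0, 0, 0], "gripper": 1.0}])

```text
time_s: 12.4
eef_pos: [650.1, 37.0, 164.6]
ee_rot: [0.0, 0.707, 0.707, 0.0]
force: [-0.2, -1.2, 1.6]
grip_width: 0.21
grip_force: 24.7
```

```bash
python3 look.py 650 37 122 10 12 w5
```

```text
[650.1  37.  164.6] 0.2099722042062338
2070 ((649.913330078125, 38.473854064941406), 15.784876823425293) [113.2 125.3 129.6] mid [650.   37.8 122. ]
```

View pics/w5.png

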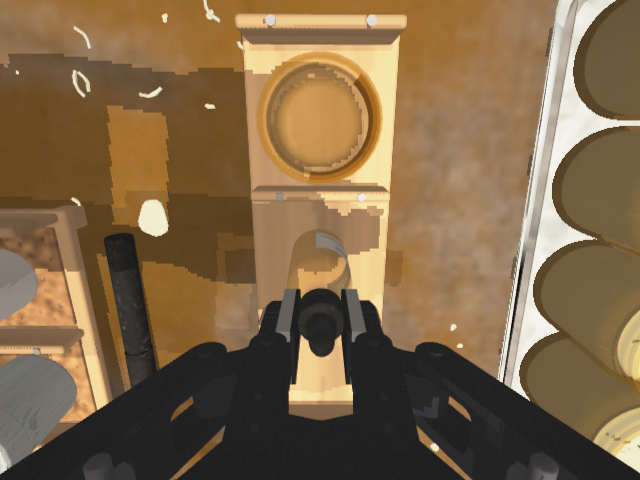

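step_arm(plan=[{"offset": [0, 0, 0], "rot": [0, 0, 0], "gripper": 2.4}, {"offset": [0, 0, 0], "rot": [0, 0, 0], "gripper": 4.0}, {"offset": [0, 0, 0], "rot": [0, 0, 0], "gripper": 6.0}, {"offset": [0, 0, 0], "rot": [0, 0, 0], "gripper": 8.54}, {"offset": [0, 0, 0], "rot": [0, 0, 0], "gripper": 8.54}, {"offset": [0, 0, -2], "rot": [0, 0, 0], "gripper": 8.54}, {"offset": [0, 0, -5], "rot": [0, 0, 0], "gripper": 8.54}, {"offset": [0, 0, -8], "rot": [0, 0, 0], "gripper": 8.54}, {"offset": [0, 0, -9], "rot": [0, 0, 0], "gripper": 8.54}, {"offset": [0, 0, -9], "rot": [0, 0, 0], "gripper": 8.54}])

```text
time_s: 13.45
eef_pos: [650.2, 37.0, 255.4]
ee_rot: [0.001, 0.707, 0.707, 0.001]
force: [-0.3, 0.8, -1.0]
grip_width: 1.002
grip_force: 0.0
```

step_arm(plan=[{"offset": [-1, -2, 0], "rot": [0, 0, 0], "gripper": 8.54}, {"offset": [-2.5, -5, 0], "rot": [0, 0, 0], "gripper": 8.54}, {"offset": [-4.5, -9, 0], "rot": [0, 0, 0], "gripper": 8.54}, {"offset": [-6.5, -13, 0], "rot": [0, 0, 0], "gripper": 8.54}, {"offset": [-8.4, -17, 0], "rot": [0, 0, 0], "gripper": 8.54}, {"offset": [-9.5, -19.2, 0], "rot": [0, 0, 0], "gripper": 8.54}, {"offset": [-9.8, -19.8, 0], "rot": [0, 0, 0], "gripper": 8.54}, {"offset": [-9.8, -19.8, 0], "rot": [0, 0, 0], "gripper": 8.54}, {"offset": [-9.8, -19.8, 0], "rot": [0, 0, 0], "gripper": 8.54}])

```text
time_s: 14.35
eef_pos: [452.7, -60.8, 253.9]
ee_rot: [-0.0, 0.707, 0.707, 0.0]
force: [-0.4, -1.1, -0.4]
grip_width: 1.004
grip_force: 0.0
```

```bash
python3 look.py 452 -61 89 4 35 w6
python3 - <<'E'
from h import *
c=capture('top');P=cloud(c)
for n,y,z,t,w in(('jar',115,96,8,50),('drop',37,126,7,20)):
    m=(abs(P[...,2]-z)<t)&(abs(P[...,0]-650)<w)&(abs(P[...,1]-y)<w);q=P[m];print(n,m.sum(),cv2.minEnclosingCircle(q[:,:2].astype(np.float32)) if m.sum() else '')
E
```

```text
[452.7 -60.8 253.9] 1.0039196450613872
4415 ((450.7679443359375, -57.68464660644531), 27.582687377929688) [86.3 87.5 88.9] mid [451.2 -57.5  87.8]
jar 218 ((650.3687744140625, 114.37728118896484), 24.661115646362305)
drop 31 ((649.8448486328125, 36.63816452026367), 4.97875452041626)
```

step_arm(plan=[{"offset": [0, -0.1, 4], "rot": [0, 0, 0], "gripper": 8.54}, {"offset": [0, -0.1, 8], "rot": [0, 0, 0], "gripper": 8.54}, {"offset": [0, -0.1, 11.5], "rot": [0, 0, 0], "gripper": 8.54}, {"offset": [0, -0.1, 13.4], "rot": [0, 0, 0], "gripper": 8.54}, {"offset": [0, -0.1, 13.4], "rot": [0, 0, 0], "gripper": 8.54}, {"offset": [0, -0.1, 13.4], "rot": [0, 0, 0], "gripper": 6.0}, {"offset": [0, -0.1, 13.4], "rot": [0, 0, 0], "gripper": 5.2}, {"offset": [0, -0.1, 13.4], "rot": [0, 0, 0], "gripper": 4.6}, {"offset": [0, -0.1, 13.4], "rot": [0, 0, 0], "gripper": 4.2}, {"offset": [0, -0.1, 13.4], "rot": [0, 0, 0], "gripper": 4.2}, {"offset": [0, -0.1, 13.4], "rot": [0, 0, 0], "gripper": 4.2}], squeeze=40)

```text
time_s: 15.55
eef_pos: [451.7, -61.1, 121.8]
ee_rot: [0.001, 0.707, 0.707, 0.001]
force: [-1.0, 1.5, 5.2]
grip_width: 0.63
grip_force: 41.4
```

step_arm(plan=[{"offset": [0, 0, -1], "rot": [0, 0, 0], "gripper": 4.2}, {"offset": [0, 0, -3], "rot": [0, 0, 0], "gripper": 4.2}, {"offset": [0, 0, -6], "rot": [0, 0, 0], "gripper": 4.2}, {"offset": [0, 0, -9], "rot": [0, 0, 0], "gripper": 4.2}, {"offset": [0, 0, -11], "rot": [0, 0, 0], "gripper": 4.2}, {"offset": [0, 0, -12], "rot": [0, 0, 0], "gripper": 4.2}, {"offset": [0, 0, -12], "rot": [0, 0, 0], "gripper": 4.2}])

```text
time_s: 16.25
eef_pos: [451.2, -61.1, 241.7]
ee_rot: [0.001, 0.707, 0.707, 0.001]
force: [-0.4, -0.2, -1.6]
grip_width: 0.635
grip_force: 42.4
```

```bash
python3 look.py 452 -61 208 10 35 w7
```

```text
[451.2 -61.1 241.7] 0.6346235052155029
19770 ((452.0514221191406, -49.997047424316406), 35.11246871948242) [202.7 207.2 209.5] mid [452.  -56.9 208. ]
```

View pics/w7.png

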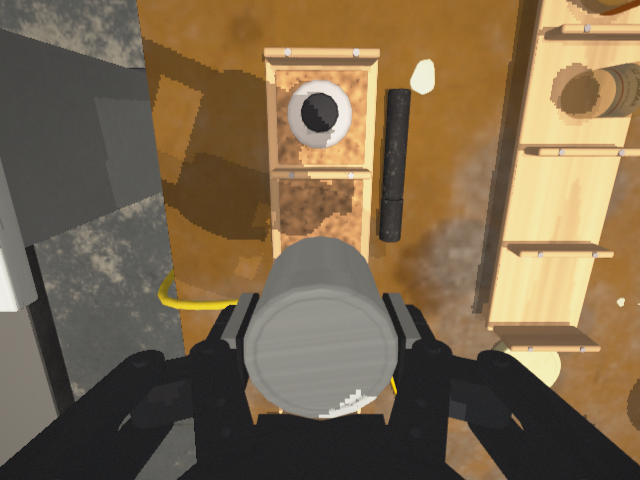

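The tin is held upright between the pads, at (322,330). Carrying it to the third bay at y = −43.

step_arm(plan=[{"offset": [0.1, 1.2, 0], "rot": [0, 0, 0], "gripper": 4.2}, {"offset": [0.4, 4, 0], "rot": [0, 0, 0], "gripper": 4.2}, {"offset": [0.7, 7.5, 0], "rot": [0, 0, 0], "gripper": 4.2}, {"offset": [1.0, 11, 0], "rot": [0, 0, 0], "gripper": 4.2}, {"offset": [1.3, 14.5, 0], "rot": [0, 0, 0], "gripper": 4.2}, {"offset": [1.6, 17.5, 0], "rot": [0, 0, 0], "gripper": 4.2}, {"offset": [1.8, 19.4, 0], "rot": [0, 0, 0], "gripper": 4.2}, {"offset": [1.8, 19.8, 0], "rot": [0, 0, 0], "gripper": 4.2}, {"offset": [1.8, 19.8, 0], "rot": [0, 0, 0], "gripper": 4.2}, {"offset": [1.8, 19.8, 0], "rot": [0, 0, 0], "gripper": 4.2}])

```text
time_s: 17.3
eef_pos: [648.2, -43.1, 239.8]
ee_rot: [-0.001, 0.707, 0.707, -0.0]
force: [0.1, -1.3, -2.0]
grip_width: 0.629
grip_force: 42.5
```

step_arm(plan=[{"offset": [0, 0, 1], "rot": [0, 0, 0], "gripper": 4.2}, {"offset": [0, 0, 3], "rot": [0, 0, 0], "gripper": 4.2}, {"offset": [0, 0, 6], "rot": [0, 0, 0], "gripper": 4.2}, {"offset": [0, 0, 9], "rot": [0, 0, 0], "gripper": 4.2}, {"offset": [0, 0, 10.8], "rot": [0, 0, 0], "gripper": 4.2}, {"offset": [0, 0, 11.6], "rot": [0, 0, 0], "gripper": 4.2}, {"offset": [0, 0, 11.6], "rot": [0, 0, 0], "gripper": 4.2}, {"offset": [0, 0, 11.6], "rot": [0, 0, 0], "gripper": 4.2}])

```text
time_s: 18.1
eef_pos: [649.3, -43.1, 125.5]
ee_rot: [0.001, 0.707, 0.707, 0.0]
force: [-0.2, -0.6, -0.5]
grip_width: 0.628
grip_force: 42.5
```

step_arm(plan=[{"offset": [0, 0, 0.2], "rot": [0, 0, 0], "gripper": 4.2}, {"offset": [0, 0, 0.4], "rot": [0, 0, 0], "gripper": 4.2}, {"offset": [0, 0, 0.6], "rot": [0, 0, 0], "gripper": 4.2}, {"offset": [0, 0, 0.6], "rot": [0, 0, 0], "gripper": 4.2}, {"offset": [0, 0, 0.6], "rot": [0, 0, 0], "gripper": 4.2}])

```text
time_s: 18.6
eef_pos: [649.2, -43.0, 118.9]
ee_rot: [0.0, 0.707, 0.707, 0.0]
force: [-1.8, 0.6, 4.4]
grip_width: 0.628
grip_force: 42.8
```

step_arm(plan=[{"offset": [0, 0, 0], "rot": [0, 0, 0], "gripper": 5.8}, {"offset": [0, 0, 0], "rot": [0, 0, 0], "gripper": 6.6}, {"offset": [0, 0, 0], "rot": [0, 0, 0], "gripper": 8.54}, {"offset": [0, 0, 0], "rot": [0, 0, 0], "gripper": 8.54}, {"offset": [0, 0, 0], "rot": [0, 0, 0], "gripper": 8.54}, {"offset": [0, 0, -2], "rot": [0, 0, 0], "gripper": 8.54}, {"offset": [0, 0, -5], "rot": [0, 0, 0], "gripper": 8.54}, {"offset": [0, 0, -9], "rot": [0, 0, 0], "gripper": 8.54}, {"offset": [0, 0, -12.5], "rot": [0, 0, 0], "gripper": 8.54}, {"offset": [0, 0, -13.5], "rot": [0, 0, 0], "gripper": 8.54}, {"offset": [0, 0, -13.5], "rot": [0, 0, 0], "gripper": 8.54}])

```text
time_s: 19.7
eef_pos: [649.3, -43.0, 254.7]
ee_rot: [0.001, 0.707, 0.707, 0.001]
force: [-0.7, 0.0, 0.7]
grip_width: 1.002
grip_force: 0.0
```

step_arm(plan=[{"offset": [0.4, -1.2, 0], "rot": [0, 0, 0], "gripper": 8.54}, {"offset": [1.3, -4, 0], "rot": [0, 0, 0], "gripper": 8.54}, {"offset": [2.6, -8, 0], "rot": [0, 0, 0], "gripper": 8.54}, {"offset": [3.9, -12, 0], "rot": [0, 0, 0], "gripper": 8.54}, {"offset": [5.2, -16, 0], "rot": [0, 0, 0], "gripper": 8.54}, {"offset": [6.2, -18.9, 0], "rot": [0, 0, 0], "gripper": 8.54}, {"offset": [6.5, -19.8, 0], "rot": [0, 0, 0], "gripper": 8.54}, {"offset": [6.5, -19.8, 0], "rot": [0, 0, 0], "gripper": 8.54}, {"offset": [6.5, -19.8, 0], "rot": [0, 0, 0], "gripper": 8.54}])

```text
time_s: 20.6
eef_pos: [451.7, 21.7, 252.9]
ee_rot: [-0.0, 0.707, 0.707, -0.0]
force: [0.1, 0.7, 0.4]
grip_width: 0.999
grip_force: 0.0
```

```bash
python3 look.py 451 22 110 5 25 w8
python3 - <<'E'
from h import *
c=capture('top');P=cloud(c)
for n,y,z,t,w in(('jar',115,96,8,50),('drop',37,126,7,20),('tin',-43,86,5,40)):
    m=(abs(P[...,2]-z)<t)&(abs(P[...,0]-650)<w)&(abs(P[...,1]-y)<w);q=P[m];print(n,m.sum(),cv2.minEnclosingCircle(q[:,:2].astype(np.float32)) if m.sum() else '')
E
```

```text
[451.7  21.7 252.9] 0.9992105848974369
788 ((450.62548828125, 25.957536697387695), 10.421330451965332) [108.1 110.4 111.4] mid [450.6  26.  108.7]
jar 222 ((649.5619506835938, 114.56412506103516), 24.666067123413086)
drop 30 ((650.2412109375, 36.8327751159668), 4.951805591583252)
tin 628 ((649.744140625, -43.04635238647461), 27.476274490356445)
```

View pics/w8.png

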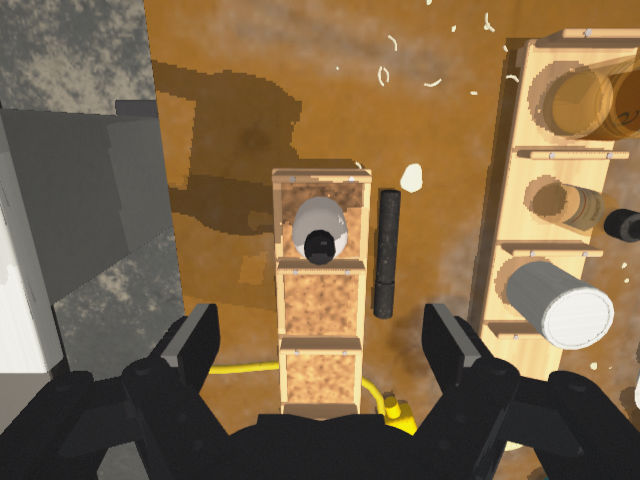

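The wrist view shows the bottle cap at (320,246), in line with the fingers. The jar, dropper and tin stand upright in their bays at the right. Next I grasp the bottle.

step_arm(plan=[{"offset": [0, -0.1, 4], "rot": [0, 0, 0], "gripper": 8.54}, {"offset": [0, -0.1, 8], "rot": [0, 0, 0], "gripper": 8.54}, {"offset": [0, -0.1, 11.5], "rot": [0, 0, 0], "gripper": 8.54}, {"offset": [0, -0.1, 13.2], "rot": [0, 0, 0], "gripper": 8.54}, {"offset": [0, -0.1, 13.2], "rot": [0, 0, 0], "gripper": 7}, {"offset": [0, -0.1, 13.2], "rot": [0, 0, 0], "gripper": 5.5}, {"offset": [0, -0.1, 13.2], "rot": [0, 0, 0], "gripper": 4.6}, {"offset": [0, -0.1, 13.2], "rot": [0, 0, 0], "gripper": 4.0}, {"offset": [0, -0.1, 13.2], "rot": [0, 0, 0], "gripper": 3.4}, {"offset": [0, -0.1, 13.2], "rot": [0, 0, 0], "gripper": 3.2}, {"offset": [0, -0.1, 13.2], "rot": [0, 0, 0], "gripper": 3.2}, {"offset": [0, -0.1, 13.2], "rot": [0, 0, 0], "gripper": 3.2}], squeeze=30)

```text
time_s: 21.9
eef_pos: [450.7, 21.8, 122.6]
ee_rot: [0.001, 0.707, 0.707, 0.001]
force: [-0.1, -0.5, 6.9]
grip_width: 0.48
grip_force: 30.7
```

step_arm(plan=[{"offset": [0, 0, -1], "rot": [0, 0, 0], "gripper": 3.2}, {"offset": [0, 0, -3], "rot": [0, 0, 0], "gripper": 3.2}, {"offset": [0, 0, -6], "rot": [0, 0, 0], "gripper": 3.2}, {"offset": [0, 0, -9], "rot": [0, 0, 0], "gripper": 3.2}, {"offset": [0, 0, -11], "rot": [0, 0, 0], "gripper": 3.2}, {"offset": [0, 0, -12], "rot": [0, 0, 0], "gripper": 3.2}, {"offset": [0, 0, -12], "rot": [0, 0, 0], "gripper": 3.2}])

```text
time_s: 22.6
eef_pos: [450.2, 22.0, 242.5]
ee_rot: [0.001, 0.707, 0.707, 0.001]
force: [0.7, -0.2, -1.3]
grip_width: 0.482
grip_force: 30.8
```

```bash
python3 look.py 452 22 230 6 20 w9
```

```text
[450.2  22.  242.5] 0.4815551532051942
3637 ((452.0002746582031, 37.643775939941406), 20.07893943786621) [225.1 230.  231.1] mid [452.  30. 230.]
```

View pics/w9.png

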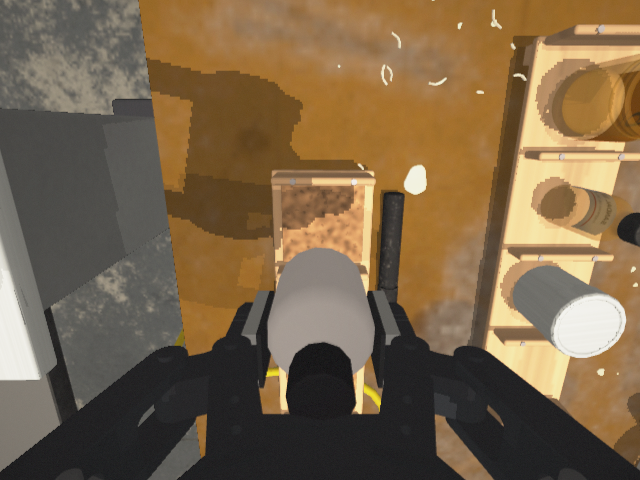

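The bottle is held upright at (321,320). Carrying it to the right-end bay.

step_arm(plan=[{"offset": [-0.7, 1, 0], "rot": [0, 0, 0], "gripper": 3.2}, {"offset": [-2.2, 3, 0], "rot": [0, 0, 0], "gripper": 3.2}, {"offset": [-4.4, 6, 0], "rot": [0, 0, 0], "gripper": 3.2}, {"offset": [-6.6, 9, 0], "rot": [0, 0, 0], "gripper": 3.2}, {"offset": [-8.8, 12, 0], "rot": [0, 0, 0], "gripper": 3.2}, {"offset": [-11, 15, 0], "rot": [0, 0, 0], "gripper": 3.2}, {"offset": [-13, 17.8, 0], "rot": [0, 0, 0], "gripper": 3.2}, {"offset": [-14.1, 19.3, 0], "rot": [0, 0, 0], "gripper": 3.2}, {"offset": [-14.5, 19.9, 0], "rot": [0, 0, 0], "gripper": 3.2}, {"offset": [-14.5, 19.9, 0], "rot": [0, 0, 0], "gripper": 3.2}, {"offset": [-14.5, 19.9, 0], "rot": [0, 0, 0], "gripper": 3.2}])

```text
time_s: 23.75
eef_pos: [648.6, -122.5, 240.8]
ee_rot: [-0.001, 0.707, 0.707, -0.0]
force: [-0.0, 0.5, -0.9]
grip_width: 0.479
grip_force: 30.8
```

step_arm(plan=[{"offset": [0, 0, 1], "rot": [0, 0, 0], "gripper": 3.2}, {"offset": [0, 0, 3], "rot": [0, 0, 0], "gripper": 3.2}, {"offset": [0, 0, 6], "rot": [0, 0, 0], "gripper": 3.2}, {"offset": [0, 0, 9], "rot": [0, 0, 0], "gripper": 3.2}, {"offset": [0, 0, 10.8], "rot": [0, 0, 0], "gripper": 3.2}, {"offset": [0, 0, 11.6], "rot": [0, 0, 0], "gripper": 3.2}, {"offset": [0, 0, 11.6], "rot": [0, 0, 0], "gripper": 3.2}, {"offset": [0, 0, 11.6], "rot": [0, 0, 0], "gripper": 3.2}])

```text
time_s: 24.55
eef_pos: [649.3, -122.9, 126.5]
ee_rot: [0.001, 0.707, 0.707, 0.0]
force: [0.6, 0.6, -1.1]
grip_width: 0.481
grip_force: 30.8
```

Lower 6.5–7 mm to contact, release, retreat, and move clear of the rack for the check picture.

step_arm(plan=[{"offset": [0, 0, 0.2], "rot": [0, 0, 0], "gripper": 3.2}, {"offset": [0, 0, 0.4], "rot": [0, 0, 0], "gripper": 3.2}, {"offset": [0, 0, 0.65], "rot": [0, 0, 0], "gripper": 3.2}, {"offset": [0, 0, 0.65], "rot": [0, 0, 0], "gripper": 3.2}, {"offset": [0, 0, 0.65], "rot": [0, 0, 0], "gripper": 3.2}])

```text
time_s: 25.05
eef_pos: [649.2, -123.1, 119.7]
ee_rot: [0.001, 0.707, 0.707, 0.0]
force: [-1.5, 0.6, 6.2]
grip_width: 0.479
grip_force: 31.4
```

step_arm(plan=[{"offset": [0, 0, 0], "rot": [0, 0, 0], "gripper": 4.5}, {"offset": [0, 0, 0], "rot": [0, 0, 0], "gripper": 5.5}, {"offset": [0, 0, 0], "rot": [0, 0, 0], "gripper": 7}, {"offset": [0, 0, 0], "rot": [0, 0, 0], "gripper": 8.54}, {"offset": [0, 0, 0], "rot": [0, 0, 0], "gripper": 8.54}, {"offset": [0, 0, -2], "rot": [0, 0, 0], "gripper": 8.54}, {"offset": [0, 0, -5], "rot": [0, 0, 0], "gripper": 8.54}, {"offset": [0, 0, -9], "rot": [0, 0, 0], "gripper": 8.54}, {"offset": [0, 0, -12.5], "rot": [0, 0, 0], "gripper": 8.54}, {"offset": [0, 0, -13.5], "rot": [0, 0, 0], "gripper": 8.54}, {"offset": [0, 0, -13.5], "rot": [0, 0, 0], "gripper": 8.54}])

```text
time_s: 26.15
eef_pos: [649.3, -123.1, 255.2]
ee_rot: [0.001, 0.707, 0.707, 0.001]
force: [-0.4, 0.1, -0.8]
grip_width: 1.0
grip_force: 0.0
```

step_arm(plan=[{"offset": [-1, -2, 0], "rot": [0, 0, 0], "gripper": 8.54}, {"offset": [-3, -6, 0], "rot": [0, 0, 0], "gripper": 8.54}, {"offset": [-5, -10, 0], "rot": [0, 0, 0], "gripper": 8.54}, {"offset": [-7, -14, 0], "rot": [0, 0, 0], "gripper": 8.54}, {"offset": [-9, -18, 0], "rot": [0, 0, 0], "gripper": 8.54}, {"offset": [-10, -20, 0], "rot": [0, 0, 0], "gripper": 8.54}, {"offset": [-10, -20, 0], "rot": [0, 0, 0], "gripper": 8.54}, {"offset": [-10, -20, 0], "rot": [0, 0, 0], "gripper": 8.54}])

```text
time_s: 26.95
eef_pos: [448.9, -222.9, 252.8]
ee_rot: [-0.001, 0.707, 0.707, 0.0]
force: [0.1, 0.7, 0.1]
grip_width: 1.002
grip_force: 0.0
```

```bash
python3 - <<'E'
from h import *
c=capture('top');save('t9',c);P=cloud(c)
for n,y,z,t,w in(('jar',115,96,8,50),('drop',37,126,7,20),('tin',-43,86,5,40),('bottle',-123,107,5,30)):
    m=(abs(P[...,2]-z)<t)&(abs(P[...,0]-650)<w)&(abs(P[...,1]-y)<w);q=P[m];print(n,m.sum(),cv2.minEnclosingCircle(q[:,:2].astype(np.float32)) if m.sum() else '')
E
```

```text
jar 220 ((650.1490478515625, 114.85623168945312), 24.23843002319336)
drop 28 ((650.005859375, 36.930274963378906), 4.920468330383301)
tin 629 ((649.4765014648438, -43.50355529785156), 27.937135696411133)
bottle 102 ((649.7847900390625, -122.37979888916016), 10.48694133758545)
```

View pics/t9.png

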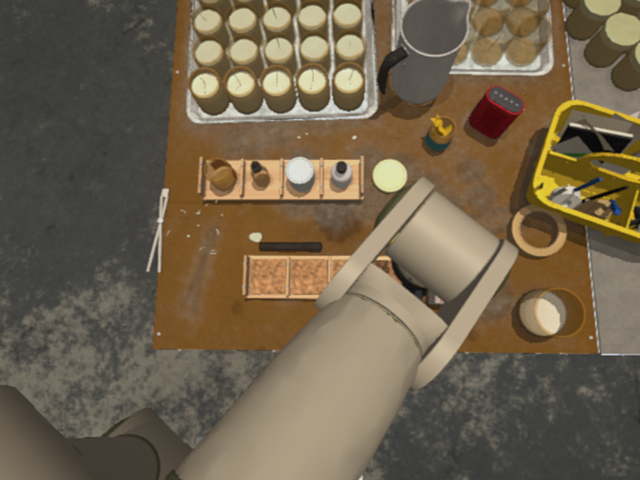

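The top view shows, from the left, the jar (221,176), dropper (259,175), tin (300,174) and bottle (341,174). All stand upright in the middle of their bays, to about 2–3 mm, and the arm is clear. Handing in.

```bash
python3 -c "
from rig import *
print(finish_job())"
```

```text
the job is handed in; nothing more can be done
None
```

The job is handed in: the four containers stand upright and released in the empty rack in reverse order (jar, dropper, tin, bottle from the left), each within about 3 mm of the middle of its bay in the last top view, after 27 s of robot time.

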